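# Set the strip cutter's fence by clicks, lock it and square the tile

## Robot

A 6-joint arm with a two-finger parallel gripper is mounted at the origin on the work surface. World frame = base frame: x ahead of the robot, y to its left, z up, the work surface at z = 0. Lengths are in mm, angles in rad, forces in N, time in s.
With the tool pointing down it reaches from about 375 to 750 mm from the base axis. Payload 9 kg.
Tool frame: the origin (TCP) lies between the finger pads; the fingertips stand 14 mm ahead of it and the grasp point (between the pads) lies 5 mm behind it; z points along the fingers, y is the line along which they close (so a half turn about z gives the same grasp; the last joint's range is limited). The gripper opens to 85 mm and grips with 20 to 120 N. Pads are 22 mm wide; open, the fingers measure 114 mm over their backs; the gripper's body (76 mm by 85 mm) begins 54 mm behind the grasp point. The pads swing forward as they close: fully open they stand 13 mm farther back than shut.
Start: joints at [-1.561, 0.104, 0.097, 1.564, 0, 1.353], TCP at [135.508, -584.528, 245.331] pointing down, gripper open.
Joint ranges: [-2.99, 2.99], [-0.84, 1.86], [-1.1, 1.16], [-1.84, 2.11], [-1.51, 1.56], [-3.14, 3.14]. Speed limits (rad/s): [2.22, 2.22, 2.57, 3.14, 3.14, 3.14].

## Interface

Orientations are given as a rotation vector (axis times angle).
In Python, from plant import env gives the robot as it stands.
- The arm moves only by the tool move_arm, never from a script. Its argument "moves" is a list of rows, each a list of 7 numbers: the shift along the tool's x, y, z normalised to -1 to 1, where 1 is 0.1 m, then the turn, a rotation vector about the tool's x, y, z normalised to -1 to 1, where 1 is 120 degrees, then the gripper command: -1 is fully open, 1 is shut, values between are in proportion. In form: [[x, y, z, wx, wy, wz, gripper], ...]. A call has 1 to 20 rows; each row is the pose to reach, as a shift and turn from the pose commanded when the call began, along the tool's axes at that moment; what a row does not reach only later rows make up. A row lasts 1/12 s, in which the tool goes at most 41.7 mm and 7.16 degrees, less where a joint would pass 70% of its speed; a pose out of reach is approached as far as the arm can. A call with a number of a shift or a turn outside -1 to 1 is refused whole. A call with a gripper value outside its range is refused whole. The fingers move at their own pace and stop on an object; "grip_force" is the grip in N (left out, the last holds). Time passes only in rows, so rows that repeat a pose let the fingers close. It gives the time, the measured TCP pose, the force, the opening and the grip force at its end, in the units of the state.
- env.state(): the state, without advancing time (a new reading comes with each control period).
- env.snapshot(name): name is "scene" or "top" or "wrist"; returns a dict with "pixels" (400x640x3 uint8, red, green, blue), "range_z" (400x640 float32, mm along the optical axis (not along the pixel's ray), 0 where there is no reading), "fx", "fy", "cx", "cy" (pixels), "k1" (the pictures are not rectified: a ray, as slopes to the right and down, at radius r is drawn at 1 + k1 r^2 times it, then the intrinsics apply), "rvec" (rotation vector, rad) and "tvec" (3), from world to camera coordinates, as OpenCV has them. Camera axes: x right, y down, z forward; pixel columns grow to the right and rows downward; lengths in mm; the calibration is good to about 2 mm. A picture is of the moment at which its call begins.
- env.finish_job(): hands the job in; it is judged then, once.
Trained networks look in the newest picture that a camera, given by its name, has taken for a name from the list of things; names that differ only in an ending like _2 or _b are one class to them, and where a whole thing is asked for, a point or a joint stands for the part that bears it (a point fixed in the world has none). Each returns a list of dicts, best first, with "confidence" (0 to 1); they miss things now and then, are a little off and sometimes report something else, mostly with a low value. They report only what shows in the picture. A call takes as long as a camera call. They do not tell look-alikes from the thing itself.
- env.look_for(label, camera): "position" ([x, y, z] in mm, in the coordinates of the camera as it stood for that picture, good to about 4 mm: the middle of the surface that is visible of it).
- env.landmark_of(label, camera): "position" ([x, y, z] in mm, in the coordinates of the camera as it stood for that picture, good to about 4 mm: a listed point, or the origin of a listed thing).
The state is a dict: "time": time; "joint_pos": joint angles; "qd": joint speeds; "joint_torque": joint torques, N m; "ee_pos": TCP position; "eef_rot": TCP orientation; "force": force on the tool from outside, world axes, zero at the start; "torque": the same for the moment, N m; "width": finger opening in mm; "grip_force": force on a finger pad.
Only numpy, scipy, OpenCV 4.12 (cv2) and the standard library are available. Lean on these libraries where they do the work, as an engineer would, in place of code of your own. Each camera call takes 0.05 s, during which the arm holds its last target. There are 200 camera calls.

## Task

Set up the tile strip cutter: turn the index dial anticlockwise right back to its zero stop, then turn it clockwise exactly four clicks, and swing the lock lever fully in so that its tooth holds the dial there. Then slide the loose tile along the bed, without lifting it, until its long edge lies flush against the middle of the fence. Leave the other things on the table where they are.

Things in the scene. Friction and masses are not known exactly. Their poses are not given: they have to be found in the camera images.
- cutter: Fixed strip cutter: grey plate 240 mm (x) by 455 mm (y, from -220 to +235), 20 mm thick, on the table at a small yaw. Origin on the table under the plate; +x is the side away from the robot, +y left, z up. Dial on the right half (-y); bare metal bed with the fence on the left half (+y). Bed and plate tops at z = 20 mm.
- dial_hub (a point): Point on the dial's vertical axis, 84 mm above the table; cutter (0, -85, 84) mm; does not turn. The dial is a steel wheel with 12 round lobes (outer radius 53 mm, tops 42 mm above the table). All within the handle's circle but the handle itself is below 48 mm (below 53 mm over the hub, radius 24 mm), so fingers can push the handle's sides anywhere round the circle.
- dial (a joint): Dial angle in rad, growing clockwise seen from above: 0 at the zero stop, one click = 0.524 (30 deg), 10 clicks to the other stop. A spring detent pulls it to the nearest click and holds it; 0.15 to 0.2 N m (about 3 N at 65 mm from the axis) takes it over. The handle points, from the axis, at 120 deg minus this value, anticlockwise from the cutter's +x. Starts at 2 to 9 clicks.
- dial_end (a point): Outer end of the dial's handle, on its centre line, 90 mm from the axis, 66 mm above the table. The handle is a black upright paddle bar, 16 mm thick and 36 mm tall (48 to 84 mm above the table), reaching from the axis to here, and 22 mm beyond the axis on the other side.
- lock (a joint): Lock lever: steel bar on the right of the dial, pivoted about a vertical axis. 0 = fully in (tooth in a gap of the dial's wheel, lever against its stop), 0.55 rad = fully out; grows clockwise seen from above. Stays where it is left; 1 to 2 N at its handle moves it. It goes fully in only when the dial rests on a click. Starts out (0.42 to 0.55).
- lock_handle (a point): Middle of the lock lever's black upright round handle, 18 mm in diameter, from 30 to 80 mm above the table (this point is at 55 mm), 111 mm from the pivot. Fully in, it lies at cutter (40, -190) mm; from where it starts, it is pushed towards +y of the cutter.
- lock_pivot (a point): Pivot of the lock lever, at its top. Cutter frame (-62, -147, 44) mm.
- fence_face (a point): Fence: aluminium bar across the bed, 180 mm long (cutter's y), 14 mm thick, top 45 mm above the table (screw heads to 53). This point is the centre of its working face, which looks to -x (towards the robot); axes as the cutter's. The dial moves it 4 mm along +x, away from the robot, per click; at four clicks the face is at cutter x = 61 mm, its middle at y = 125 mm.
- tile_center (a point): Centre of the loose white ceramic tile lying alone on the bed on the robot's side of the fence: 70 mm (its x) by 120 mm (its y, the long edges) by 12 mm thick, about 0.24 kg, top 32 mm above the table. Its x axis points roughly at the fence. Flush, this point is 35 mm from the fence face.
- caulk_gun: Bystander: blue sealant gun lying down, 400 mm long, 60 mm high, origin under its middle.
- nippers: Bystander: nippers with black handles, 180 mm long, 20 mm high.
- bottle: Bystander: clear drink bottle, 64 mm in diameter, 190 mm tall, origin under its foot.
- rule: Bystander: aluminium rule, 300 x 35 x 4 mm, origin under its middle.
- offcut: Bystander: narrow tile offcut, 20 x 70 x 12 mm, lying on the plate at its near edge, between the dial and the bed; origin under its middle.
- tile: The same loose tile; origin at the centre of its underside.
There are look-alikes about, which are no part of the job. What is meant by the tile is not green or red, and is the larger of those in its own colour.

How it is judged (in metres and radians):
On the way, in this order (a step that is already met when the one before it is completed fails the run):
1. the dial is back at its zero stop (value of joint dial below 0.1 rad), for 0.1 s.
2. the dial rests four clicks clockwise of the stop, with the lock lever still out (value of joint dial between 1.9744 and 2.2144 rad and value of joint lock above 0.2 rad), for 0.3 s.
3. the lock lever is fully in, the dial still at four clicks (value of joint dial between 1.9744 and 2.2144 rad and value of joint lock below 0.07 rad), for 0.2 s.
4. the tile lies flush against the fence (x of tile_center in the frame of fence_face between -0.0385 and -0.032 m and y of tile_center in the frame of fence_face between -0.035 and 0.035 m and angle between the x axis of tile_center and the x axis of fence_face, either way round below 0.05 rad and angle between tile_center's own z axis and vertical below 0.06 rad and z of tile_center in the frame of cutter below 0.031 m), for 0.2 s.
At the end, for the whole second after the job is handed in: The dial rests four clicks (2.09 rad, within 0.12) from its zero stop, the lock lever is fully in (within 0.07 rad), and the tile lies flat on the bed and at rest, flush against the fence: its edge within 3 mm of the face and square to 0.05 rad, its middle within 35 mm of the fence's middle (all of step 3 and all of step 4 and linear speed of tile below 0.01 m/s and velocity of joint dial between -0.1 and 0.1 rad/s); the robot touches nothing.
It fails at once if the tile is lifted off the bed (height (world z) of tile_center above 0.045 m).
It fails at once if one of the other things on the table is disturbed (moved over 30 mm) (distance of any of caulk_gun, nippers, bottle, rule, offcut from where it was at the start of the episode above 0.03 m).
It also fails if it takes over 72 s, if anything falls off the work surface, if the arm or the gripper's body presses on something with over 40 N, if the wrist force passes 120 N, or if a joint passes its speed limit or range.

## Working session

There is one attempt and no reset: what is moved stays moved. The work goes in short steps, Python scripts to look and compute and a tool call to move; the robot and the scene stay as the last step left them, time stands still between calls to the robot, and variables do not carry over. Pictures are saved under pics/ and viewed, at most 11 in all, crops included, and the job is handed in when it is done.

Besides the shell and the picture viewer there is one more tool, called after ">>>" by a JSON object that holds its "op" and its "data", one argument or row to a line. move_arm: Moves the arm, as the interface text tells. Its arguments: {"type":"object","properties":{"moves":{"type":"array","items":{"type":"array","items":{"type":"number","minimum":-1,"maximum":1}}},"grip_force":{"type":"number"}},"required":["moves"]}

```bash
mkdir -p pics
cat > h.py <<'E'
import numpy as np, cv2
from plant import env
from scipy.spatial.transform import Rotation as R
def w(s,p):
    Rm=R.from_rotvec(s["rvec"]).as_matrix(); return Rm.T@(np.array(p)-np.array(s["tvec"]))
def save(s,n): cv2.imwrite("pics/"+n,cv2.cvtColor(s["pixels"],cv2.COLOR_RGB2BGR))
def px(s,u,v):
    x=(u-s["cx"])/s["fx"];y=(v-s["cy"])/s["fy"]; a,b=x,y
    for _ in range(10):
        f=1+s["k1"]*(a*a+b*b); a,b=x/f,y/f
    z=s["range_z"][int(v),int(u)]; return w(s,[a*z,b*z,z])
E
python3 - <<'E'
from h import *
np.set_printoptions(precision=3,suppress=True)
for c in ["top","scene"]:
    s=env.snapshot(c); save(s,c+"1.png"); print(c, "cam",w(s,[0,0,0]))
    for l in ["cutter","dial_hub","dial_end","lock_handle","lock_pivot","fence_face","tile_center","offcut","bottle","caulk_gun","nippers","rule"]:
        print(l,[(w(s,d["position"]).round(0).tolist(),round(d["confidence"],2)) for d in env.landmark_of(l,c)[:3]])
st=env.state(); print(st["eef_rot"],st["time"],st["ee_pos"],R.from_rotvec(st["eef_rot"]).as_matrix())
E
```

```text
top cam [ 349.892  -16.881 1375.448]
cutter [([544.0, 49.0, 1.0], 0.64)]
dial_hub [([547.0, -32.0, 80.0], 0.78), ([461.0, -437.0, 6.0], 0.42)]
dial_end [([502.0, -113.0, 65.0], 0.97)]
lock_handle [([549.0, -189.0, 58.0], 0.72), ([533.0, 184.0, 17.0], 0.32)]
lock_pivot [([483.0, -98.0, 43.0], 0.64)]
fence_face [([631.0, 170.0, 38.0], 0.57)]
tile_center [([341.0, -165.0, 5.0], 0.94), ([328.0, 174.0, 6.0], 0.7), ([536.0, 181.0, 29.0], 0.6)]
offcut [([446.0, 55.0, 17.0], 0.65), ([537.0, 182.0, 30.0], 0.63)]
bottle [([654.0, 380.0, 0.0], 0.7)]
caulk_gun [([460.0, -441.0, 1.0], 0.78), ([477.0, 433.0, -1.0], 0.2)]
nippers [([480.0, 432.0, -4.0], 0.57)]
rule [([462.0, -437.0, 5.0], 0.62), ([300.0, 385.0, 0.0], 0.61)]
scene cam [1239.468  268.104  816.131]
cutter [([547.0, 40.0, -1.0], 0.75)]
dial_hub [([539.0, -36.0, 84.0], 0.66)]
dial_end [([501.0, -114.0, 63.0], 0.59)]
lock_handle [([543.0, -188.0, 56.0], 0.57)]
lock_pivot [([481.0, -99.0, 49.0], 0.9)]
fence_face [([625.0, 166.0, 32.0], 0.78), ([544.0, 45.0, 2.0], 0.39)]
tile_center [([327.0, 176.0, 5.0], 0.87), ([534.0, 185.0, 31.0], 0.8), ([336.0, -171.0, 2.0], 0.62)]
offcut [([448.0, 55.0, 16.0], 0.74)]
bottle [([449.0, 56.0, 14.0], 0.72), ([655.0, 380.0, -1.0], 0.63)]
caulk_gun [([459.0, -441.0, 3.0], 0.89)]
nippers [([456.0, -444.0, 2.0], 0.6)]
rule [([299.0, 384.0, 2.0], 0.64)]
[3.121 0.357 0.   ] 1.3 [ 135.511 -584.521  245.326] [[ 0.974  0.226  0.   ]
 [ 0.226 -0.974 -0.   ]
 [ 0.     0.    -1.   ]]
```

View pics/top1.png

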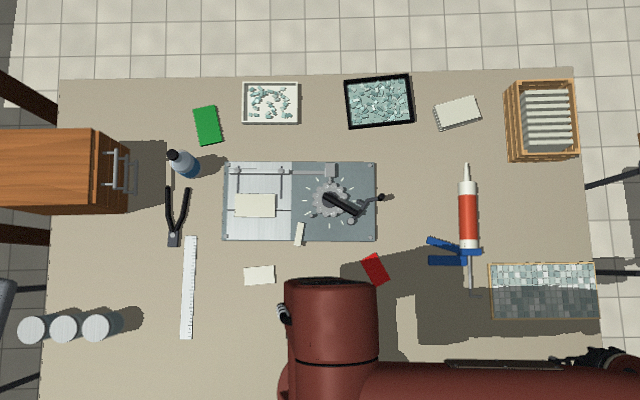

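View pics/scene1.png

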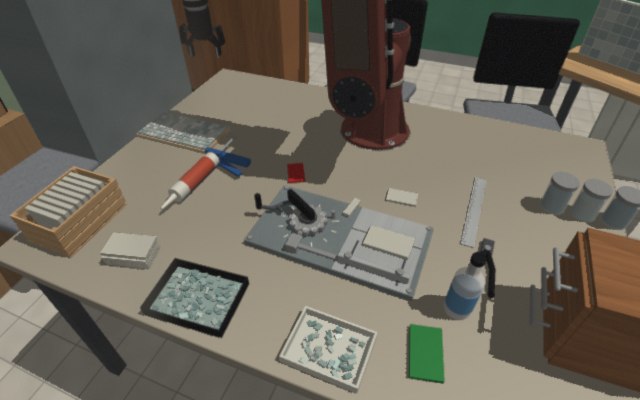

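The top view shows the plate spanning about (222,162)–(376,241). The dial is at (330,200), with its handle pointing near-right to (357,212), and the lock handle is at (388,197), swung out. The bed tile is at (255,205). The white tile at (259,275) is a smaller look-alike on the table, and the offcut is at (300,234). Next I'll get the plate and tile poses from depth.

```bash
cat >> h.py <<'E'
def cloud(s):
    u,v=np.meshgrid(np.arange(640.),np.arange(400.)); K=np.array([[s["fx"],0,s["cx"]],[0,s["fy"],s["cy"]],[0,0,1]])
    n=cv2.undistortPoints(np.stack([u,v],-1).reshape(-1,1,2),K,np.array([s["k1"],0,0,0.])).reshape(400,640,2)
    z=s["range_z"][...,None]; P=np.concatenate([n*z,z],-1)-np.array(s["tvec"])
    P=P@R.from_rotvec(s["rvec"]).as_matrix(); P[s["range_z"]==0]=np.nan; return P
E
python3 - <<'E'
from h import *
np.set_printoptions(precision=1,suppress=True)
s=env.snapshot("top"); P=cloud(s); Z=P[...,2]
def rect(m,n):
    m=m.astype(np.uint8); k,l,st,c=cv2.connectedComponentsWithStats(m); i=1+st[1:,4].argmax()
    q=P[l==i][:,:2].astype(np.float32); print(n,len(q),cv2.minAreaRect(q))
box=(P[...,0]>400)&(P[...,0]<700)&(P[...,1]>-250)&(P[...,1]<320)
m=cv2.morphologyEx((box&(Z>12)).astype(np.uint8),cv2.MORPH_OPEN,np.ones((9,9)))
rect(m,"plate")
rect(box&(Z>26)&(Z<38)&(P[...,1]>90)&(P[...,0]<600),"tile")
m=box&(Z>58)&(Z<95)&(P[...,1]>-150); rect(m,"handle")
rect(box&(Z>60)&(P[...,1]<-150),"lockh")
rect(box&(Z>40)&(Z<60)&(P[...,1]>90),"fence")
g=P[::6,::6]
for r in range(150,250,8): print(r,Z[r,215:400:8].round(0).astype(int) if not np.isnan(Z[r,215:400:8]).any() else Z[r,215:400:8])
E
```

```text
plate 11498 ((547.8432006835938, 54.65203857421875), (453.92279052734375, 239.81161499023438), 87.92561340332031)
tile 914 ((537.0426635742188, 182.78070068359375), (120.71513366699219, 73.494873046875), 87.46043395996094)
handle 256 ((527.0394287109375, -68.09139251708984), (110.1456527709961, 22.03937530517578), 54.73670959472656)
lockh 37 ((546.3895263671875, -186.5707550048828), (16.137901306152344, 15.131054878234863), 4.789883136749268)
fence 275 ((634.2901000976562, 174.06259155273438), (166.22576904296875, 16.103851318359375), 88.526123046875)
150 [-1  4  3  4 -4 -2  3  0 -4 -6  4  0  1  5  1  5 -1 -2  3 -1 -4 -1 -1 -1]
158 [-3  3  4  1  5  6  3  2  3  3 -3  2  1  1  0  3  4  1  7 -6 -1  2  1 -1]
166 [ 4 -5 23 16 25 26 18 24 24 22 23 23 15 22 45 19 24 19 22 16 -3  0  3  4]
174 [ 0  3 22 28 26 25 31 27 32 33 23 26 31 28 43 25 21 23 19 17  0 -3  4 -4]
182 [-2  4 20 26 18 23 22 23 23 20 20 20 22 18 23 23 24 18 23 19  0 -1 -3 -2]
190 [ 1  9 21 19 22 16 23 21 21 21 23 26 22 43 42 40 15 23 19 16  7 -4 -3 -4]
198 [ 4 18 18 32 32 36 35 32 24 19 20 23 22 42 86 82 43 22 18 17 42 81  2  7]
206 [ 1.3 21.  24.6 36.9 29.3 30.6 35.1 37.4 18.2 20.6 24.6 16.4 27.3 43.1
 50.6  nan 82.  26.3 18.3 21.1  0.7  2.  -2.1 -2.5]
214 [ 0.5 22.1 23.  29.6 39.3 35.8 33.6 33.1 18.8 21.5 20.  17.7 42.9  nan
 43.3 47.3 21.  59.7 38.  21.4  1.  -1.3  1.3  1.2]
222 [ 1 23 18 19 19 23 22 19 19 23 18 20 20 14 21 21 23 40 16 21  1 -1 -3 -3]
230 [-3 25 14 22 21 25 24 30 26 21 19 31 21 20 18 19 18 18 20 21 -1  3 -2  2]
238 [ 2 18 20 21 20 19 22 19 19 18 35 23 20 22 20 25 20 24 20 21  2 -2  3  1]
246 [ 4  2 -3  2  4  2 -3 -2  0  1  4 -1 -3 -2  2 -4 -4  1 -1 -4  4  2  1  4]
```

>>> {"op": "move_arm", "data": {
  "moves": [
    [0.35, -0.35, 0, 0, 0, 0.04, 1],
    [0.7, -0.7, 0, 0, 0, 0.08, 1],
    [1, -1, 0, 0, 0, 0.126, 1],
    [1, -1, 0, 0, 0, 0.126, 1]
  ]
}}

```text
time: 1.68
ee_pos: [212.3, -461.1, 245.6]
eef_rot: [-3.14, 0.064, -0.001]
force: [0.4, 0.4, 0.4]
width: 38.7
grip_force: 0.0
```

```bash
cat >> h.py <<'E'
O=np.array([547.6,47.2]); YAW=np.deg2rad(-2.07); C2=np.array([[np.cos(YAW),-np.sin(YAW)],[np.sin(YAW),np.cos(YAW)]])
def cut():  # tcp in cutter frame, and tool yaw relative to cutter (deg)
    st=env.state(); M=R.from_rotvec(st["eef_rot"]).as_matrix(); p=np.array(st["ee_pos"])
    return C2.T@(p[:2]-O),p[2],np.rad2deg(np.arctan2(M[1,0],M[0,0])-YAW),st
E
python3 -c "
from h import *
a,z,y,s=cut();print(a,z,y,s['force'],s['time'],s['joint_pos'],s['width'])"
```

```text
[-316.70627708 -520.04798249] 245.58735291419504 -0.25670137020958494 [0.37922892 0.43975579 0.35744772] 1.6833 [-1.39791347e+00 -1.77316331e-01 -1.77365998e-01  1.57150048e+00
  8.17695340e-04  1.78428719e+00] 38.74024765456662
```

>>> {"op": "move_arm", "data": {
  "moves": [
    [0.22, -0.34, 0, 0, 0, 0, 1],
    [0.43, -0.67, 0, 0, 0, 0, 1],
    [0.64, -0.99, 0, 0, 0, 0, 1]
  ]
}}

```text
time: 1.93
ee_pos: [278.4, -366.4, 245.4]
eef_rot: [3.141, -0.058, 0.0]
force: [0.8, -0.3, 0.2]
width: 0.5
grip_force: 0.0
```

>>> {"op": "move_arm", "data": {
  "moves": [
    [0.22, -0.34, 0, 0, 0, 0, 1],
    [0.43, -0.67, 0, 0, 0, 0, 1],
    [0.64, -0.99, 0, 0, 0, 0, 1]
  ]
}}

```text
time: 2.18
ee_pos: [346.1, -269.6, 245.6]
eef_rot: [3.14, -0.057, 0.001]
force: [1.6, -1.0, 0.2]
width: -0.1
grip_force: 0.0
```

>>> {"op": "move_arm", "data": {
  "moves": [
    [0.22, -0.34, 0, 0, 0, 0, 1],
    [0.43, -0.67, 0, 0, 0, 0, 1],
    [0.64, -0.99, 0, 0, 0, 0, 1]
  ]
}}

```text
time: 2.43
ee_pos: [413.7, -172.8, 245.6]
eef_rot: [3.14, -0.057, 0.001]
force: [1.0, 0.1, -0.3]
width: -0.3
grip_force: 0.0
```

>>> {"op": "move_arm", "data": {
  "moves": [
    [0.22, -0.34, 0, 0, 0, 0, 1],
    [0.43, -0.67, 0.2, 0, 0, 0, 1],
    [0.64, -0.99, 0.4, 0, 0, 0, 1],
    [0.64, -0.99, 0.5, 0, 0, 0, 1],
    [0.64, -0.99, 0.5, 0, 0, 0, 1]
  ]
}}

```text
time: 2.85
ee_pos: [479.9, -75.7, 192.5]
eef_rot: [-3.14, 0.051, 0.006]
force: [-1.1, -0.2, -0.4]
width: 0.2
grip_force: 0.0
```

```bash
python3 -c "
from h import *
a,z,y,s=cut();print(a,z,y,s['force'],s['time'],s['joint_pos'],s['width'])
s=env.snapshot('wrist');save(s,'w1.png')
for l in ['dial_hub','dial_end','lock_pivot','lock_handle']:
  print(l,[((C2.T@(w(s,d['position'])[:2]-O)).round(0),round(d['confidence'],2)) for d in env.landmark_of(l,'wrist')[:2]])"
```

```text
[ -63.25203197 -125.21786683] 192.50463204158362 0.22527396290237311 [-1.11916558 -0.22781411 -0.44576509] 2.85 [-4.26406268e-01 -2.46970758e-01 -3.34270758e-01  1.48761924e+00
 -1.39382674e-05  2.74738595e+00] 0.2351868532561871
dial_hub [(array([ -0., -85.]), 0.56), (array([-3., -4.]), 0.35)]
dial_end [(array([ -45., -159.]), 0.55), (array([ 0., -3.]), 0.45)]
lock_pivot []
lock_handle [(array([   6., -230.]), 0.67)]
```

View pics/w1.png

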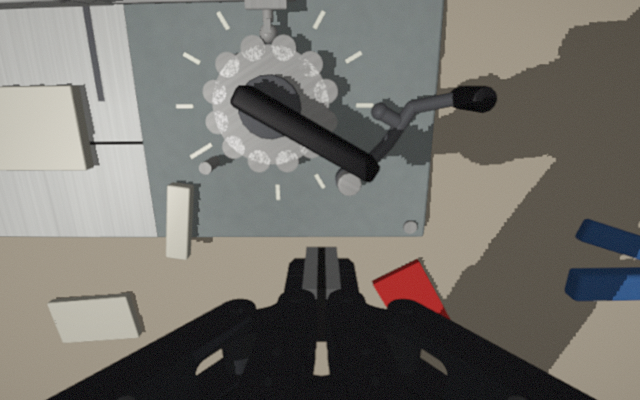

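The wrist view confirms the layout: handle from (238,97) to (370,172), hub at (268,105), lock handle at (475,98). The spot beside the handle on its near-left side is clear, so I'll lower the closed fingers there and work out the arc.

>>> {"op": "move_arm", "data": {
  "moves": [
    [0, 0, 0.35, 0, 0, 0, 1],
    [0, 0, 0.7, 0, 0, 0, 1],
    [0, 0, 1, 0, 0, 0, 1]
  ]
}}

```text
time: 3.35
ee_pos: [480.6, -79.4, 94.9]
eef_rot: [3.14, -0.06, 0.003]
force: [-0.3, -0.6, -0.0]
width: -0.0
grip_force: 0.0
```

>>> {"op": "move_arm", "data": {
  "moves": [
    [0, 0, 0.2, 0, 0, 0, 1],
    [0, 0, 0.2, 0, 0, 0, 1]
  ]
}}

```text
time: 3.52
ee_pos: [477.9, -78.1, 71.7]
eef_rot: [-3.139, 0.06, 0.008]
force: [-1.1, 0.1, 0.2]
width: -0.1
grip_force: 0.0
```

```bash
cat >> h.py <<'E'
def arc(segs,r=72,c=(0,-85),p=None):
    p=cut()[0] if p is None else np.array(p)
    for a0,a1,n in segs:
        q=[np.array(c)+r*np.array([np.cos(a),np.sin(a)]) for a in np.deg2rad(np.linspace(a0,a1,n+1)[1:])]
        print([[round((x[0]-p[0])/100,2)+0.,round(-(x[1]-p[1])/100,2)+0.,0,0,0,0,1] for x in q]); p=q[-1]
E
python3 -c "
from h import *
a,z,y,s=cut();print(a,z,y,s['force'],s['time'],s['joint_pos'],s['width'])
arc([(-147,-67,16),(-67,13,16),(13,90,15)])"
```

```text
[ -65.09192174 -127.75344847] 71.73829466705229 -0.11299538600801112 [-1.08441341  0.05906588  0.23439234] 3.5167 [-4.32816355e-01 -2.05308101e-01 -5.19006534e-01  1.26245022e+00
 -1.90614008e-04  2.74688198e+00] -0.06289844476443503
[[np.float64(0.08), np.float64(0.02), 0, 0, 0, 0, 1], [np.float64(0.12), np.float64(0.06), 0, 0, 0, 0, 1], [np.float64(0.17), np.float64(0.11), 0, 0, 0, 0, 1], [np.float64(0.22), np.float64(0.15), 0, 0, 0, 0, 1], [np.float64(0.27), np.float64(0.18), 0, 0, 0, 0, 1], [np.float64(0.32), np.float64(0.21), 0, 0, 0, 0, 1], [np.float64(0.38), np.float64(0.24), 0, 0, 0, 0, 1], [np.float64(0.44), np.float64(0.26), 0, 0, 0, 0, 1], [np.float64(0.5), np.float64(0.28), 0, 0, 0, 0, 1], [np.float64(0.56), np.float64(0.29), 0, 0, 0, 0, 1], [np.float64(0.63), np.float64(0.29), 0, 0, 0, 0, 1], [np.float64(0.69), np.float64(0.29), 0, 0, 0, 0, 1], [np.float64(0.75), np.float64(0.29), 0, 0, 0, 0, 1], [np.float64(0.81), np.float64(0.27), 0, 0, 0, 0, 1], [np.float64(0.87), np.float64(0.26), 0, 0, 0, 0, 1], [np.float64(0.93), np.float64(0.24), 0, 0, 0, 0, 1]]
[[np.float64(0.06)
[... 968 characters left out ...]
-0.07), np.float64(-0.18), 0, 0, 0, 0, 1], [np.float64(-0.1), np.float64(-0.24), 0, 0, 0, 0, 1], [np.float64(-0.14), np.float64(-0.29), 0, 0, 0, 0, 1], [np.float64(-0.18), np.float64(-0.34), 0, 0, 0, 0, 1], [np.float64(-0.23), np.float64(-0.38), 0, 0, 0, 0, 1], [np.float64(-0.28), np.float64(-0.42), 0, 0, 0, 0, 1], [np.float64(-0.33), np.float64(-0.46), 0, 0, 0, 0, 1], [np.float64(-0.39), np.float64(-0.49), 0, 0, 0, 0, 1], [np.float64(-0.45), np.float64(-0.51), 0, 0, 0, 0, 1], [np.float64(-0.51), np.float64(-0.53), 0, 0, 0, 0, 1], [np.float64(-0.57), np.float64(-0.55), 0, 0, 0, 0, 1], [np.float64(-0.64), np.float64(-0.56), 0, 0, 0, 0, 1], [np.float64(-0.7), np.float64(-0.56), 0, 0, 0, 0, 1]]
```

>>> {"op": "move_arm", "data": {
  "moves": [
    [0.08, 0.02, 0, 0, 0, 0, 1],
    [0.12, 0.06, 0, 0, 0, 0, 1],
    [0.17, 0.11, 0, 0, 0, 0, 1],
    [0.22, 0.15, 0, 0, 0, 0, 1],
    [0.27, 0.18, 0, 0, 0, 0, 1],
    [0.32, 0.21, 0, 0, 0, 0, 1],
    [0.38, 0.24, 0, 0, 0, 0, 1],
    [0.44, 0.26, 0, 0, 0, 0, 1],
    [0.5, 0.28, 0, 0, 0, 0, 1],
    [0.56, 0.29, 0, 0, 0, 0, 1],
    [0.63, 0.29, 0, 0, 0, 0, 1],
    [0.69, 0.29, 0, 0, 0, 0, 1],
    [0.75, 0.29, 0, 0, 0, 0, 1],
    [0.81, 0.27, 0, 0, 0, 0, 1],
    [0.87, 0.26, 0, 0, 0, 0, 1],
    [0.93, 0.24, 0, 0, 0, 0, 1]
  ]
}}

```text
time: 4.85
ee_pos: [572.9, -105.2, 75.1]
eef_rot: [3.141, -0.057, -0.001]
force: [-2.0, 0.3, -0.6]
width: -0.1
grip_force: 0.6
```

```bash
python3 -c "
from h import *
a,z,y,s=cut();print(a,z,y,s['force'],s['time'],s['joint_pos'],s['width'])
s=env.snapshot('top')
print([((C2.T@(w(s,d['position'])[:2]-O)).round(0),round(d['confidence'],2)) for d in env.landmark_of('dial_end','top')[:2]])"
```

```text
[  30.80766914 -151.38176652] 75.14721189521444 0.0026849712710862307 [-2.03029384  0.3106665  -0.63768893] 4.85 [-4.05825488e-01  9.20493506e-02 -2.25812937e-01  1.25336438e+00
 -2.61898301e-04  2.77184865e+00] -0.06467249972374253
[]
```

>>> {"op": "move_arm", "data": {
  "moves": [
    [0.06, -0.03, 0, 0, 0, 0, 1],
    [0.11, -0.06, 0, 0, 0, 0, 1],
    [0.16, -0.1, 0, 0, 0, 0, 1],
    [0.21, -0.14, 0, 0, 0, 0, 1],
    [0.25, -0.18, 0, 0, 0, 0, 1],
    [0.29, -0.23, 0, 0, 0, 0, 1],
    [0.33, -0.28, 0, 0, 0, 0, 1],
    [0.36, -0.34, 0, 0, 0, 0, 1],
    [0.39, -0.39, 0, 0, 0, 0, 1],
    [0.41, -0.45, 0, 0, 0, 0, 1],
    [0.42, -0.51, 0, 0, 0, 0, 1],
    [0.43, -0.58, 0, 0, 0, 0, 1],
    [0.44, -0.64, 0, 0, 0, 0, 1],
    [0.44, -0.7, 0, 0, 0, 0, 1],
    [0.43, -0.76, 0, 0, 0, 0, 1],
    [0.42, -0.82, 0, 0, 0, 0, 1]
  ]
}}

```text
time: 6.28
ee_pos: [617.4, -24.2, 75.3]
eef_rot: [-3.141, 0.056, -0.0]
force: [-0.0, -2.7, -0.1]
width: 0.2
grip_force: 1.8
```

>>> {"op": "move_arm", "data": {
  "moves": [
    [-0.02, -0.06, 0, 0, 0, 0, 1],
    [-0.04, -0.12, 0, 0, 0, 0, 1],
    [-0.07, -0.18, 0, 0, 0, 0, 1],
    [-0.1, -0.24, 0, 0, 0, 0, 1],
    [-0.14, -0.29, 0, 0, 0, 0, 1],
    [-0.18, -0.34, 0, 0, 0, 0, 1],
    [-0.23, -0.38, 0, 0, 0, 0, 1],
    [-0.28, -0.42, 0, 0, 0, 0, 1],
    [-0.33, -0.46, 0, 0, 0, 0, 1],
    [-0.39, -0.49, 0, 0, 0, 0, 1],
    [-0.45, -0.51, 0, 0, 0, 0, 1],
    [-0.51, -0.53, 0, 0, 0, 0, 1],
    [-0.57, -0.55, 0, 0, 0, 0, 1],
    [-0.64, -0.56, 0, 0, 0, 0, 1],
    [-0.7, -0.56, 0, 0, 0, 0, 1]
  ]
}}

```text
time: 7.53
ee_pos: [549.1, 33.6, 75.5]
eef_rot: [3.141, -0.057, 0.001]
force: [0.9, -0.7, -0.5]
width: 0.1
grip_force: 0.6
```

```bash
python3 -c "
from h import *
a,z,y,s=cut();print(a,z,y,s['force'],s['time'],s['joint_pos'],s['width'])
for c in ['scene','wrist']:
  s=env.snapshot(c);save(s,c+'2.png')
  print([((C2.T@(w(s,d['position'])[:2]-O)).round(0),round(d['confidence'],2)) for d in env.landmark_of('dial_end',c)[:2]])"
```

```text
[  1.97469197 -13.50330612] 75.46684350473375 0.006739409141723495 [ 0.90052828 -0.68375685 -0.47820644] 7.5333 [-1.76588978e-01 -7.31980987e-03 -3.27227793e-01  1.25028511e+00
 -1.02174462e-04  3.00101439e+00] 0.06637309438505076
[(array([-21.,   1.]), 0.75), (array([-5., -6.]), 0.72)]
[]
```

View pics/scene2.png

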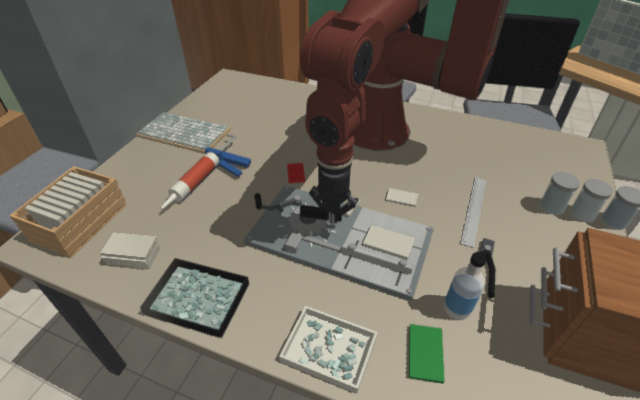

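>>> {"op": "move_arm", "data": {
  "moves": [
    [-0.04, 0, 0, 0, 0, 0, 1],
    [-0.08, 0, 0, 0, 0, 0, 1],
    [-0.11, 0, 0, 0, 0, 0, 1],
    [-0.14, 0.01, 0, 0, 0, 0, 1],
    [-0.16, 0.01, 0, 0, 0, 0, 1],
    [-0.16, 0.01, 0, 0, 0, 0, 1]
  ]
}}

```text
time: 8.23
ee_pos: [533.1, 33.1, 75.2]
eef_rot: [3.141, -0.057, -0.0]
force: [-0.1, 0.6, 0.6]
width: 0.2
grip_force: 0.0
```

```bash
python3 -c "
from h import *
a,z,y,s=cut();print(a,z,y,s['force'],s['time'],s['joint_pos'],s['width'])
for c in ['scene']:
  s=env.snapshot(c)
  print([((C2.T@(w(s,d['position'])[:2]-O)).round(0),round(d['confidence'],2)) for d in env.landmark_of('dial_end',c)[:2]])"
```

```text
[-13.99474356 -14.6019177 ] 75.24567887168674 -0.001158205413281809 [-0.0714714   0.58467525  0.64639308] 8.2333 [-1.82995736e-01 -5.54040288e-02 -3.74777215e-01  1.25163233e+00
 -1.06106320e-04  2.99474545e+00] 0.1948190781061219
[(array([-44.,  -6.]), 0.79), (array([-262.,  326.]), 0.57)]
```

>>> {"op": "move_arm", "data": {
  "moves": [
    [-0.03, 0.01, 0, 0, 0, 0, 1],
    [-0.06, 0.02, 0, 0, 0, 0, 1],
    [-0.06, 0.02, 0, 0, 0, 0, 1]
  ]
}}

```text
time: 8.58
ee_pos: [527.8, 31.3, 75.5]
eef_rot: [-3.141, 0.057, -0.002]
force: [2.7, 0.3, -1.0]
width: -0.5
grip_force: 1.3
```

>>> {"op": "move_arm", "data": {
  "moves": [
    [0.1, 0, 0, 0, 0, 0, 1],
    [0.15, 0, -0.1, 0, 0, 0, 1],
    [0.15, 0, -0.4, 0, 0, 0, 1],
    [0.15, 0, -0.7, 0, 0, 0, 1],
    [0.15, 0, -0.7, 0, 0, 0, 1]
  ]
}}

```text
time: 9.0
ee_pos: [544.9, 30.3, 151.2]
eef_rot: [3.14, -0.057, 0.011]
force: [0.9, -0.2, 0.2]
width: -0.4
grip_force: 0.0
```

>>> {"op": "move_arm", "data": {
  "moves": [
    [-0.2, 0, 0, 0, 0, -0.058, 1],
    [-0.4, 0, 0, 0, 0, -0.116, 1],
    [-0.6, 0, 0, 0, 0, -0.174, 1],
    [-0.7, 0, 0, 0, 0, -0.232, 1],
    [-0.7, 0, 0, 0, 0, -0.29, 1],
    [-0.7, 0, 0, 0, 0, -0.348, 1],
    [-0.7, 0, 0, 0, 0, -0.406, 1],
    [-0.7, 0, 0, 0, 0, -0.464, 1],
    [-0.7, 0, 0, 0, 0, -0.522, 1],
    [-0.7, 0, 0, 0, 0, -0.58, 1],
    [-0.7, 0, 0, 0, 0, -0.638, 1],
    [-0.7, 0, 0, 0, 0, -0.696, 1],
    [-0.7, 0, 0, 0, 0, -0.75, 1],
    [-0.7, 0, 0, 0, 0, -0.75, 1]
  ]
}}

```text
time: 10.17
ee_pos: [472.3, 33.3, 145.2]
eef_rot: [-2.256, -2.187, 0.0]
force: [-0.1, -0.4, 0.8]
width: -0.0
grip_force: 0.0
```

```bash
python3 -c "
from h import *
a,z,y,s=cut();print(a,z,y,s['force'],s['time'],s['joint_pos'],s['width'])
for c in ['scene','top']:
  s=env.snapshot(c)
  print([((C2.T@(w(s,d['position'])[:2]-O)).round(0),round(d['confidence'],2)) for d in env.landmark_of('dial_end',c)[:2]])"
```

```text
[-74.77548052 -16.60046287] 145.15109859637826 90.29224949523952 [-0.0788127  -0.4496571   0.81582353] 10.1667 [-2.06736302e-01 -2.85349588e-01 -4.52312032e-01  1.40411210e+00
 -1.93310403e-04  1.39508767e+00] -0.013167361966742246
[(array([-43.,  -6.]), 0.98)]
[]
```

>>> {"op": "move_arm", "data": {
  "moves": [
    [-0.16, 0.06, 0, 0, 0, 0, 1],
    [-0.32, 0.13, 0.2, 0, 0, 0, 1],
    [-0.32, 0.13, 0.45, 0, 0, 0, 1],
    [-0.32, 0.13, 0.7, 0, 0, 0, 1],
    [-0.32, 0.13, 0.7, 0, 0, 0, 1]
  ]
}}

```text
time: 10.78
ee_pos: [481.4, 1.4, 70.6]
eef_rot: [-2.26, -2.174, 0.006]
force: [-1.7, 1.1, -1.1]
width: -0.1
grip_force: 0.0
```

```bash
cat >> h.py <<'E'
def arc2(segs,r=72,c=(0,-85)):
    p=cut()[0]
    for a0,a1,n in segs:
        q=[np.array(c)+r*np.array([np.cos(a),np.sin(a)]) for a in np.deg2rad(np.linspace(a0,a1,n+1)[1:])]
        print(str([[float(round((x[1]-p[1])/100,2)),float(round((x[0]-p[0])/100,2)),0,0,0,0,1] for x in q])); p=q[-1]
E
python3 -c "
from h import *
a,z,y,s=cut();print(a,z,y,s['force'],s['time'],s['joint_pos'],s['width'])
arc2([(150,84,15),(84,18,15)])"
```

```text
[-64.47801811 -48.17964082] 70.61310695388872 89.8407560515087 [-1.6795865   1.08033495 -1.08545598] 10.7833 [-2.69631152e-01 -2.11922141e-01 -5.26861829e-01  1.26267972e+00
 -1.01636331e-04  1.34006830e+00] -0.08734801835629187
[[0.04, 0.05, 0, 0, 0, 0, 1], [0.08, 0.08, 0, 0, 0, 0, 1], [0.12, 0.12, 0, 0, 0, 0, 1], [0.16, 0.16, 0, 0, 0, 0, 1], [0.2, 0.2, 0, 0, 0, 0, 1], [0.23, 0.25, 0, 0, 0, 0, 1], [0.26, 0.29, 0, 0, 0, 0, 1], [0.29, 0.34, 0, 0, 0, 0, 1], [0.31, 0.39, 0, 0, 0, 0, 1], [0.32, 0.45, 0, 0, 0, 0, 1], [0.34, 0.5, 0, 0, 0, 0, 1], [0.35, 0.55, 0, 0, 0, 0, 1], [0.35, 0.61, 0, 0, 0, 0, 1], [0.35, 0.66, 0, 0, 0, 0, 1], [0.35, 0.72, 0, 0, 0, 0, 1]]
[[-0.01, 0.05, 0, 0, 0, 0, 1], [-0.02, 0.11, 0, 0, 0, 0, 1], [-0.04, 0.16, 0, 0, 0, 0, 1], [-0.06, 0.21, 0, 0, 0, 0, 1], [-0.08, 0.26, 0, 0, 0, 0, 1], [-0.11, 0.31, 0, 0, 0, 0, 1], [-0.14, 0.36, 0, 0, 0, 0, 1], [-0.17, 0.4, 0, 0, 0, 0, 1], [-0.21, 0.44, 0, 0, 0, 0, 1], [-0.25, 0.48, 0, 0, 0, 0, 1], [-0.3, 0.51, 0, 0, 0, 0, 1], [-0.34, 0.54, 0, 0, 0, 0, 1], [-0.39, 0.57, 0, 0, 0, 0, 1], [-0.44, 0.59, 0, 0, 0, 0, 1], [-0.49, 0.61, 0, 0, 0, 0, 1]]
```

>>> {"op": "move_arm", "data": {
  "moves": [
    [0.04, 0.05, 0, 0, 0, 0, 1],
    [0.08, 0.08, 0, 0, 0, 0, 1],
    [0.12, 0.12, 0, 0, 0, 0, 1],
    [0.16, 0.16, 0, 0, 0, 0, 1],
    [0.2, 0.2, 0, 0, 0, 0, 1],
    [0.23, 0.25, 0, 0, 0, 0, 1],
    [0.26, 0.29, 0, 0, 0, 0, 1],
    [0.29, 0.34, 0, 0, 0, 0, 1],
    [0.31, 0.39, 0, 0, 0, 0, 1],
    [0.32, 0.45, 0, 0, 0, 0, 1],
    [0.34, 0.5, 0, 0, 0, 0, 1],
    [0.35, 0.55, 0, 0, 0, 0, 1],
    [0.35, 0.61, 0, 0, 0, 0, 1],
    [0.35, 0.66, 0, 0, 0, 0, 1],
    [0.35, 0.72, 0, 0, 0, 0, 1]
  ]
}}

```text
time: 12.03
ee_pos: [558.3, 33.2, 75.3]
eef_rot: [2.261, 2.181, 0.001]
force: [0.7, 0.6, -0.5]
width: 0.0
grip_force: 0.0
```

>>> {"op": "move_arm", "data": {
  "moves": [
    [-0.01, 0.05, 0, 0, 0, 0, 1],
    [-0.02, 0.11, 0, 0, 0, 0, 1],
    [-0.04, 0.16, 0, 0, 0, 0, 1],
    [-0.06, 0.21, 0, 0, 0, 0, 1],
    [-0.08, 0.26, 0, 0, 0, 0, 1],
    [-0.11, 0.31, 0, 0, 0, 0, 1],
    [-0.14, 0.36, 0, 0, 0, 0, 1],
    [-0.17, 0.4, 0, 0, 0, 0, 1],
    [-0.21, 0.44, 0, 0, 0, 0, 1],
    [-0.25, 0.48, 0, 0, 0, 0, 1],
    [-0.3, 0.51, 0, 0, 0, 0, 1],
    [-0.34, 0.54, 0, 0, 0, 0, 1],
    [-0.39, 0.57, 0, 0, 0, 0, 1],
    [-0.44, 0.59, 0, 0, 0, 0, 1],
    [-0.44, 0.59, 0, 0, 0, 0, 1]
  ]
}}

```text
time: 13.28
ee_pos: [615.5, -14.1, 75.5]
eef_rot: [2.261, 2.179, 0.0]
force: [1.0, -0.3, 0.7]
width: -0.1
grip_force: 0.0
```

```bash
python3 -c "
from h import *
a,z,y,s=cut();print(a,z,y,s['force'],s['time'],s['joint_pos'],s['width'])
for c in ['scene','top']:
  s=env.snapshot(c)
  print([((C2.T@(w(s,d['position'])[:2]-O)).round(0),round(d['confidence'],2)) for d in env.landmark_of('dial_end',c)[:2]])"
```

```text
[ 70.08684493 -58.81352424] 75.46227332702165 89.94939362410682 [ 0.97648321 -0.28382081  0.72989711] 13.2833 [-2.34772270e-01  1.88806643e-01 -1.19982736e-01  1.26110979e+00
 -4.74583647e-04  1.37303516e+00] -0.08753406489833139
[(array([ 93., -83.]), 0.7), (array([ -62., -149.]), 0.49)]
[]
```

>>> {"op": "move_arm", "data": {
  "moves": [
    [0.1, 0, -0.1, 0, 0, 0, 1],
    [0.1, 0, -0.4, 0, 0, 0, 1],
    [0.1, 0, -0.7, 0, 0, 0, 1],
    [0.1, 0, -0.7, 0, 0, 0, 1]
  ]
}}

```text
time: 13.82
ee_pos: [618.1, -2.3, 152.8]
eef_rot: [2.255, 2.177, 0.008]
force: [0.9, -0.1, 1.6]
width: -0.4
grip_force: 0.0
```

>>> {"op": "move_arm", "data": {
  "moves": [
    [-0.33, -0.15, 0, 0, 0, 0, 1],
    [-0.67, -0.3, 0, 0, 0, 0, 1],
    [-1, -0.46, 0, 0, 0, 0, 1]
  ]
}}

```text
time: 14.07
ee_pos: [565.5, -101.0, 146.2]
eef_rot: [2.258, 2.183, 0.001]
force: [0.4, -0.7, 0.1]
width: 0.3
grip_force: 0.0
```

>>> {"op": "move_arm", "data": {
  "moves": [
    [-0.33, -0.15, 0, 0, 0, 0, 1],
    [-0.67, -0.3, 0, 0, 0, 0, 1],
    [-1, -0.46, 0, 0, 0, 0, 1],
    [-1, -0.46, 0, 0, 0, 0, 1]
  ]
}}

```text
time: 14.4
ee_pos: [514.2, -203.7, 146.2]
eef_rot: [2.265, 2.175, -0.002]
force: [-0.2, -0.4, 0.9]
width: 0.4
grip_force: 0.0
```

```bash
python3 -c "
from h import *
a,z,y,s=cut();print(a,z,y,s['force'],s['time'],s['joint_pos'],s['width'])
for c in ['scene','top','wrist']:
  s=env.snapshot(c)
  if c=='scene': save(s,'scene3.png')
  for l in ['dial_end','lock_handle']: print(c,l,[((C2.T@(w(s,d['position'])[:2]-O)).round(0),round(d['confidence'],2)) for d in env.landmark_of(l,c)[:2]])
arc2([(-69,-31,13)],113,(-62,-147))"
```

```text
[ -24.29331093 -251.91198402] 146.19020132856022 89.752707087124 [-0.16352294 -0.44577162  0.94532242] 14.4 [-0.61270034 -0.03565454 -0.22513126  1.3798483  -0.00173947  0.99853877] 0.3603591228458256
scene dial_end [(array([ 91., -87.]), 0.93), (array([-17., 133.]), 0.28)]
scene lock_handle [(array([  10., -234.]), 0.77), (array([ -3., -86.]), 0.74)]
top dial_end [(array([ 93., -86.]), 0.74)]
top lock_handle []
wrist dial_end []
wrist lock_handle [(array([   4., -234.]), 0.57)]
[[-0.04, 0.06, 0, 0, 0, 0, 1], [-0.01, 0.11, 0, 0, 0, 0, 1], [0.02, 0.16, 0, 0, 0, 0, 1], [0.04, 0.21, 0, 0, 0, 0, 1], [0.08, 0.26, 0, 0, 0, 0, 1], [0.11, 0.31, 0, 0, 0, 0, 1], [0.15, 0.35, 0, 0, 0, 0, 1], [0.19, 0.39, 0, 0, 0, 0, 1], [0.23, 0.43, 0, 0, 0, 0, 1], [0.27, 0.47, 0, 0, 0, 0, 1], [0.32, 0.51, 0, 0, 0, 0, 1], [0.37, 0.54, 0, 0, 0, 0, 1], [0.41, 0.57, 0, 0, 0, 0, 1]]
```

>>> {"op": "move_arm", "data": {
  "moves": [
    [0, 0, 0.35, 0, 0, 0, 1],
    [0, 0, 0.74, 0, 0, 0, 1],
    [0, 0, 0.74, 0, 0, 0, 1]
  ]
}}

```text
time: 15.1
ee_pos: [512.6, -196.3, 64.2]
eef_rot: [-2.253, -2.175, 0.003]
force: [-1.8, 1.0, -1.6]
width: 0.1
grip_force: 0.0
```

>>> {"op": "move_arm", "data": {
  "moves": [
    [-0.02, 0.05, 0, 0, 0, 0, 1],
    [-0.01, 0.11, 0, 0, 0, 0, 1],
    [0.02, 0.16, 0, 0, 0, 0, 1],
    [0.04, 0.21, 0, 0, 0, 0, 1],
    [0.08, 0.26, 0, 0, 0, 0, 1],
    [0.11, 0.31, 0, 0, 0, 0, 1],
    [0.15, 0.35, 0, 0, 0, 0, 1],
    [0.19, 0.39, 0, 0, 0, 0, 1],
    [0.23, 0.43, 0, 0, 0, 0, 1],
    [0.27, 0.47, 0, 0, 0, 0, 1],
    [0.32, 0.51, 0, 0, 0, 0, 1],
    [0.37, 0.54, 0, 0, 0, 0, 1],
    [0.41, 0.56, 0, 0, 0, 0, 1],
    [0.41, 0.56, 0, 0, 0, 0, 1]
  ]
}}

```text
time: 16.27
ee_pos: [572.2, -163.1, 71.2]
eef_rot: [2.262, 2.177, -0.013]
force: [-10.5, -16.4, 1.2]
width: -0.0
grip_force: 9.1
```

```bash
python3 -c "
from h import *
a,z,y,s=cut();print(a,z,y,s['force'],s['time'],s['joint_pos'],s['width'])
for c in ['scene','top','wrist']:
  s=env.snapshot(c)
  for l in ['dial_end','lock_handle']: print(c,l,[((C2.T@(w(s,d['position'])[:2]-O)).round(0),round(d['confidence'],2)) for d in env.landmark_of(l,c)[:2]])"
```

```text
[  32.14596645 -209.27901634] 71.15426378538808 89.8894666151013 [-10.45554685 -16.40637198   1.15262621] 16.2667 [-0.49309119  0.13369339 -0.18868105  1.24900116 -0.00842871  1.11578052] -0.010047250772775766
scene dial_end [(array([ 92., -82.]), 0.85)]
scene lock_handle [(array([  38., -192.]), 0.54)]
top dial_end [(array([ 93., -83.]), 0.93), (array([-20., 134.]), 0.16)]
top lock_handle [(array([ 95., 335.]), 0.6)]
wrist dial_end []
wrist lock_handle []
```

>>> {"op": "move_arm", "data": {
  "moves": [
    [-0.1, -0.04, 0, 0, 0, 0, 1],
    [-0.2, -0.08, -0.1, 0, 0, 0, 1],
    [-0.2, -0.08, -0.4, 0, 0, 0, 1],
    [-0.2, -0.08, -0.8, 0, 0, 0, 1],
    [-0.2, -0.08, -0.8, 0, 0, 0, 1]
  ]
}}

```text
time: 17.13
ee_pos: [567.8, -182.1, 160.1]
eef_rot: [2.254, 2.174, 0.005]
force: [1.7, -0.4, 2.7]
width: 0.3
grip_force: 0.0
```

>>> {"op": "move_arm", "data": {
  "moves": [
    [0.33, -0.09, 0, 0, 0, 0, 1],
    [0.67, -0.18, 0, 0, 0, 0, 1],
    [1, -0.26, 0, 0, 0, 0, 1]
  ]
}}

```text
time: 17.38
ee_pos: [542.4, -78.6, 152.3]
eef_rot: [2.262, 2.179, 0.002]
force: [1.0, 0.8, 0.1]
width: -0.0
grip_force: 0.0
```

>>> {"op": "move_arm", "data": {
  "moves": [
    [0.33, -0.09, 0, 0, 0, 0, 1],
    [0.67, -0.18, 0, 0, 0, 0, 1],
    [1, -0.26, 0, 0, 0, 0, 1]
  ]
}}

```text
time: 17.63
ee_pos: [519.8, 23.1, 152.3]
eef_rot: [2.261, 2.18, 0.002]
force: [0.5, 0.4, -1.3]
width: -0.1
grip_force: 0.0
```

>>> {"op": "move_arm", "data": {
  "moves": [
    [0.33, -0.18, 0, 0, 0, -0.058, 0.5],
    [0.67, -0.35, 0, 0, 0, -0.116, 0],
    [0.9, -0.52, 0, 0, 0, -0.174, -0.18],
    [0.9, -0.52, 0, 0, 0, -0.232, -0.18],
    [0.9, -0.52, 0, 0, 0, -0.29, -0.18],
    [0.9, -0.52, 0, 0, 0, -0.348, -0.18],
    [0.9, -0.52, 0, 0, 0, -0.406, -0.18],
    [0.9, -0.52, 0, 0, 0, -0.464, -0.18],
    [0.9, -0.52, 0, 0, 0, -0.522, -0.18],
    [0.9, -0.52, 0, 0, 0, -0.58, -0.18],
    [0.9, -0.52, 0, 0, 0, -0.638, -0.18],
    [0.9, -0.52, 0, 0, 0, -0.696, -0.18],
    [0.9, -0.52, 0, 0, 0, -0.75, -0.18],
    [0.9, -0.52, 0, 0, 0, -0.75, -0.18]
  ]
}}

```text
time: 18.8
ee_pos: [471.7, 113.4, 152.1]
eef_rot: [0.049, 3.14, 0.001]
force: [0.6, -0.7, -0.4]
width: 50.1
grip_force: 0.0
```

```bash
python3 -c "
from h import *
a,z,y,s=cut();print(a,z,y,s['force'],s['time'],s['joint_pos'],s['width'])
for c in ['scene','top','wrist']:
  s=env.snapshot(c)
  if c!='top': save(s,c+'4.png')
  for l in ['dial_end','lock_handle','tile_center','fence_face']: print(c,l,[((C2.T@(w(s,d['position'])[:2]-O)).round(0),round(d['confidence'],2)) for d in env.landmark_of(l,c)[:3]])"
```

```text
[-78.20046804  63.46307363] 152.12928669709856 180.29896978692085 [ 0.64324269 -0.74874924 -0.37452889] 18.8 [-3.47146023e-02 -2.51028952e-01 -4.10885393e-01  1.40965619e+00
  5.22032320e-04 -3.80429128e-03] 50.051734298521424
scene dial_end [(array([ 93., -85.]), 0.98), (array([ 61., 122.]), 0.45)]
scene lock_handle [(array([  40., -190.]), 0.62)]
scene tile_center [(array([233., 293.]), 0.88), (array([-203., -223.]), 0.88), (array([-225.,  117.]), 0.83)]
scene fence_face [(array([ 59., 123.]), 0.85)]
top dial_end [(array([ 93., -85.]), 0.65)]
top lock_handle [(array([  43., -191.]), 0.62)]
top tile_center [(array([227., 301.]), 0.92), (array([-200., -223.]), 0.66)]
top fence_face []
wrist dial_end [(array([ 58., 125.]), 0.52), (array([-20., 139.]), 0.25)]
wrist lock_handle [(array([  38., -188.]), 0.82)]
wrist tile_center [(array([-19., 138.]), 0.7)]
wrist fence_face [(array([-103.,    9.]), 0.3)]
```

View pics/scene4.png

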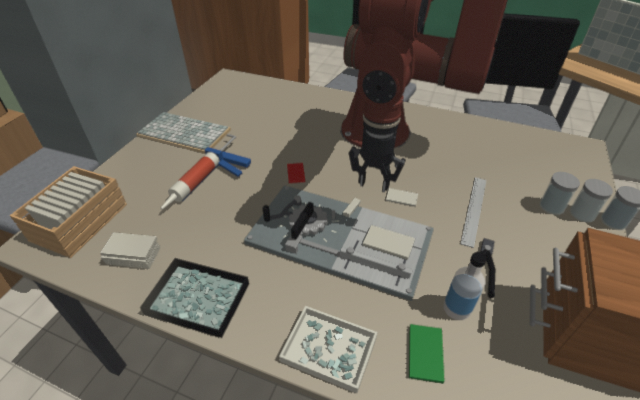

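View pics/wrist4.png

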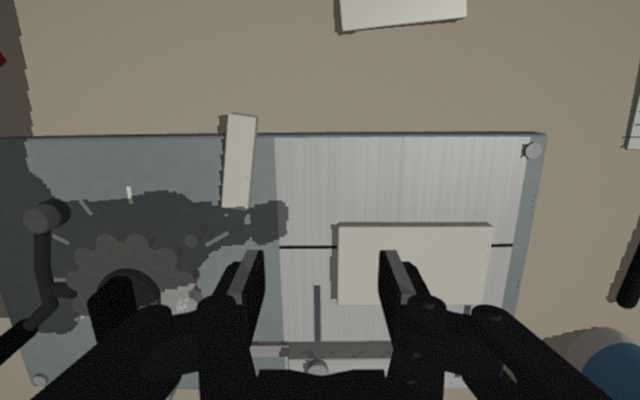

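The scene view shows the lock handle at (266,213) swung in, the dial handle at (303,222) pointing to the far side, and nothing else moved. The wrist view shows the tile at (337–492, 222–305), nearly square to the bed, with free bed on the robot's side.

>>> {"op": "move_arm", "data": {
  "moves": [
    [0.01, 0.37, 0, 0, 0, 0, -0.18],
    [0.02, 0.73, 0.1, 0, 0, 0, -0.18],
    [0.02, 0.73, 0.5, 0, 0, 0, -0.18],
    [0.02, 0.73, 0.9, 0, 0, 0, -0.18],
    [0.02, 0.73, 0.9, 0, 0, 0, -0.18]
  ]
}}

```text
time: 19.97
ee_pos: [467.0, 186.5, 53.9]
eef_rot: [-0.055, -3.131, 0.002]
force: [-1.3, -0.1, -1.5]
width: 50.2
grip_force: 0.0
```

>>> {"op": "move_arm", "data": {
  "moves": [
    [0, 0, 0.06, 0, 0, 0, -0.18],
    [0, 0, 0.12, 0, 0, 0, -0.18],
    [0, 0, 0.19, 0, 0, 0, -0.18],
    [0, 0, 0.23, 0, 0, 0, -0.18],
    [0, 0, 0.23, 0, 0, 0, -0.18]
  ]
}}

```text
time: 20.38
ee_pos: [472.4, 186.2, 38.5]
eef_rot: [0.057, 3.14, -0.0]
force: [0.2, -0.8, -0.1]
width: 50.4
grip_force: 0.0
```

```bash
python3 -c "
from h import *
a,z,y,s=cut();print(a,z,y,s['force'],s['time'],s['width'])
s=env.snapshot('scene'); cv2.imwrite('pics/s5.png',cv2.resize(s['pixels'][180:300,300:460,::-1],None,fx=5,fy=5)[:,:])
"
```

```text
[-80.18828357 136.22048561] 38.51056491795759 179.97328748076768 [ 0.17900359 -0.76349215 -0.05374245] 20.3833 50.40626494039186
```

View pics/s5.png

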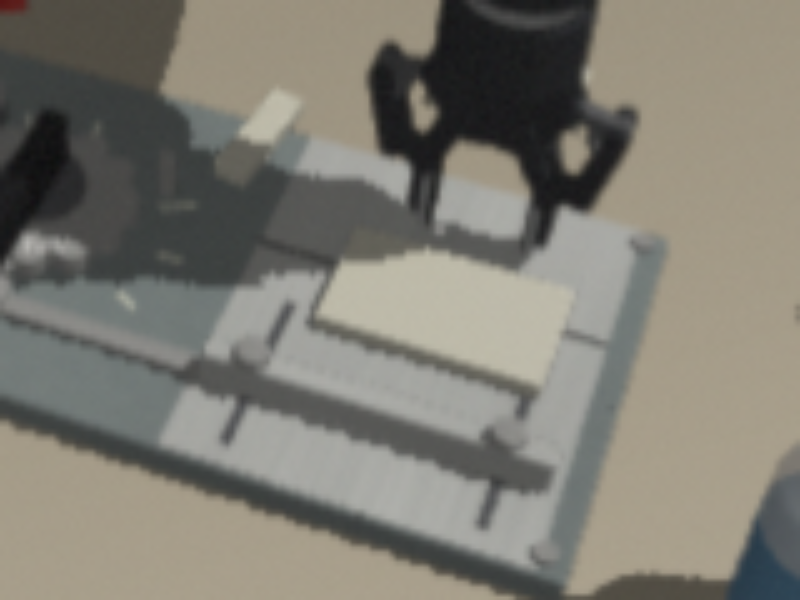

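The fingers are down behind the tile at about (425,210) and (540,235). Now I'll feel for the bed.

>>> {"op": "move_arm", "data": {
  "moves": [
    [0, 0, 0.02, 0, 0, 0, -0.18],
    [0, 0, 0.04, 0, 0, 0, -0.18],
    [0, 0, 0.04, 0, 0, 0, -0.18]
  ]
}}

```text
time: 20.68
ee_pos: [472.0, 186.4, 34.2]
eef_rot: [0.057, 3.141, -0.0]
force: [-0.8, 0.2, 0.0]
width: 50.3
grip_force: 0.0
```

>>> {"op": "move_arm", "data": {
  "moves": [
    [-0.05, 0, 0, 0, 0, 0, -0.18],
    [-0.1, 0, 0, 0, 0, 0, -0.18],
    [-0.14, 0, 0, 0, 0, 0, -0.18],
    [-0.17, 0, 0, 0, 0, 0, -0.18],
    [-0.2, 0, 0, 0, 0, 0, -0.18],
    [-0.24, 0, 0, 0, 0, 0, -0.18],
    [-0.28, 0, 0, 0, 0, 0, -0.18],
    [-0.32, 0, 0, 0, 0, 0, -0.18],
    [-0.36, 0, 0, 0, 0, 0, -0.18],
    [-0.4, 0, 0, 0, 0, 0, -0.18],
    [-0.44, 0, 0, 0, 0, 0, -0.18],
    [-0.48, 0, 0, 0, 0, 0, -0.18],
    [-0.52, 0, 0, 0, 0, 0, -0.18],
    [-0.52, 0, 0, 0, 0, 0, -0.18]
  ]
}}

```text
time: 21.85
ee_pos: [525.0, 184.5, 34.3]
eef_rot: [0.057, 3.14, -0.0]
force: [1.0, 1.5, 0.2]
width: 50.0
grip_force: 0.0
```

```bash
python3 -c "
from h import *
a,z,y,s=cut();print(a,z,y,s['force'],s['time'],s['width'])
s=env.snapshot('scene'); cv2.imwrite('pics/s6.png',cv2.resize(s['pixels'][180:300,300:460,::-1],None,fx=5,fy=5)[:,:])
for l in ['tile_center','fence_face']: print(l,[((C2.T@(w(s,d['position'])[:2]-O)).round(0),round(d['confidence'],2)) for d in env.landmark_of(l,'scene')[:4]])
"
```

```text
[-27.56410563 136.34346394] 34.34503230800711 179.98820285856013 [1.03131388 1.5441887  0.17621815] 21.85 49.98952909533361
tile_center [(array([-202., -224.]), 0.89), (array([ 15., 135.]), 0.78), (array([232., 295.]), 0.6), (array([-228.,  118.]), 0.5)]
fence_face [(array([ 59., 124.]), 0.89)]
```

View pics/s6.png

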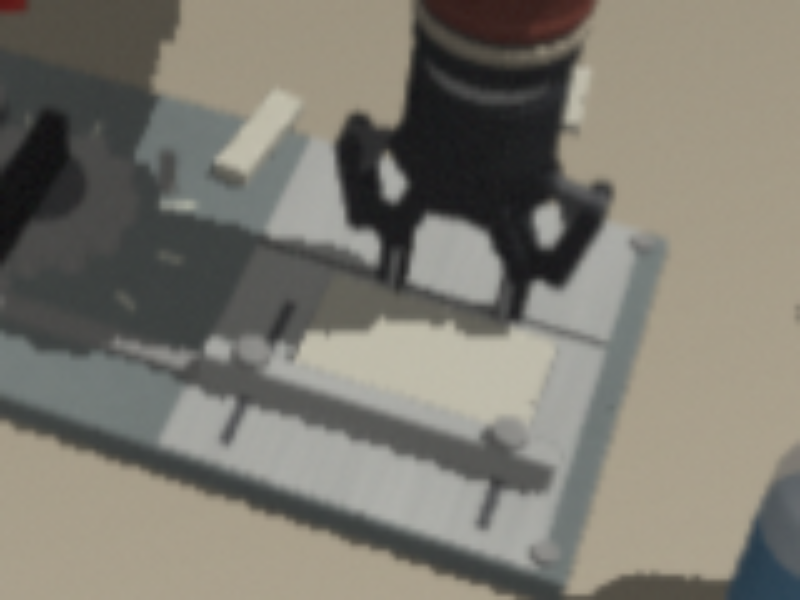

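The tile is now hard by the fence, with its near edge at the fingers (400,285)–(515,315). About 11 mm remain.

>>> {"op": "move_arm", "data": {
  "moves": [
    [-0.02, 0, 0, 0, 0, 0, -0.18],
    [-0.04, 0, 0, 0, 0, 0, -0.18],
    [-0.06, 0, 0, 0, 0, 0, -0.18],
    [-0.08, 0, 0, 0, 0, 0, -0.18],
    [-0.09, 0, 0, 0, 0, 0, -0.18],
    [-0.1, 0, 0, 0, 0, 0, -0.18],
    [-0.11, 0, 0, 0, 0, 0, -0.18],
    [-0.11, 0, 0, 0, 0, 0, -0.18]
  ]
}}

```text
time: 22.67
ee_pos: [530.2, 184.3, 33.8]
eef_rot: [-0.055, -3.131, 0.001]
force: [-26.9, -1.5, 20.3]
width: 50.6
grip_force: 13.7
```

>>> {"op": "move_arm", "data": {
  "moves": [
    [0.03, 0, 0, 0, 0, 0, -0.18],
    [0.1, 0, 0, 0, 0, 0, -0.18],
    [0.25, 0, 0, 0, 0, 0, -0.18],
    [0.4, 0, -0.2, 0, 0, 0, -0.18],
    [0.6, 0, -0.5, 0, 0, 0, -0.18],
    [0.6, 0, -1, 0, 0, 0, -0.18],
    [0.6, 0, -1, 0, 0, 0, -0.18],
    [0.6, 0, -1, 0, 0, 0, -0.18]
  ]
}}

```text
time: 23.33
ee_pos: [477.5, 186.7, 138.6]
eef_rot: [0.056, 3.133, 0.001]
force: [0.2, 0.3, 0.3]
width: 50.6
grip_force: 0.0
```

```bash
python3 -c "
from h import *
a,z,y,s=cut();print(a,z,y,s['force'],s['time'],s['width'])
for c in ['scene','wrist']:
  s=env.snapshot(c); 
  if c=='wrist': save(s,'w7.png')
  else: cv2.imwrite('pics/s7.png',cv2.resize(s['pixels'][180:300,300:460,::-1],None,fx=5,fy=5))
  for l in ['tile_center','fence_face','dial_end','lock_handle']: print(l,[((C2.T@(w(s,d['position'])[:2]-O)).round(0),round(d['confidence'],2)) for d in env.landmark_of(l,c)[:4]])
"
```

```text
[-75.10389475 136.86779159] 138.62072679471444 180.00728486017232 [0.21235021 0.33787182 0.27967629] 23.3333 50.567889566778675
tile_center [(array([-228.,  118.]), 0.79), (array([230., 293.]), 0.78), (array([-202., -225.]), 0.68), (array([ 21., 135.]), 0.56)]
fence_face [(array([ 61., 123.]), 0.65), (array([-3., -4.]), 0.56)]
dial_end [(array([ -4., -82.]), 0.67), (array([ 91., -85.]), 0.65)]
lock_handle [(array([  40., -191.]), 0.8), (array([ 22., 133.]), 0.44)]
tile_center [(array([ 24., 137.]), 0.66)]
fence_face [(array([ 59., 127.]), 0.92), (array([-79., 381.]), 0.21)]
dial_end []
lock_handle []
```

View pics/w7.png

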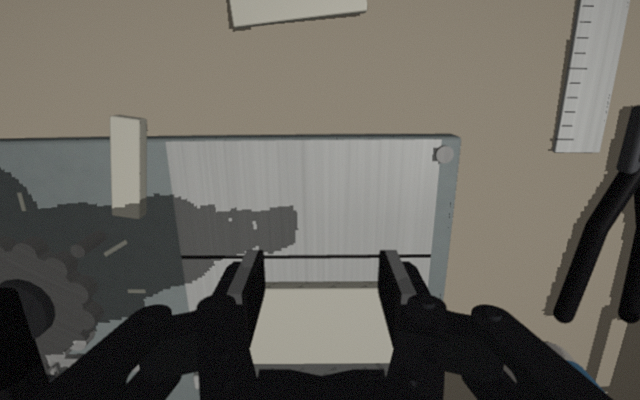

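View pics/s7.png

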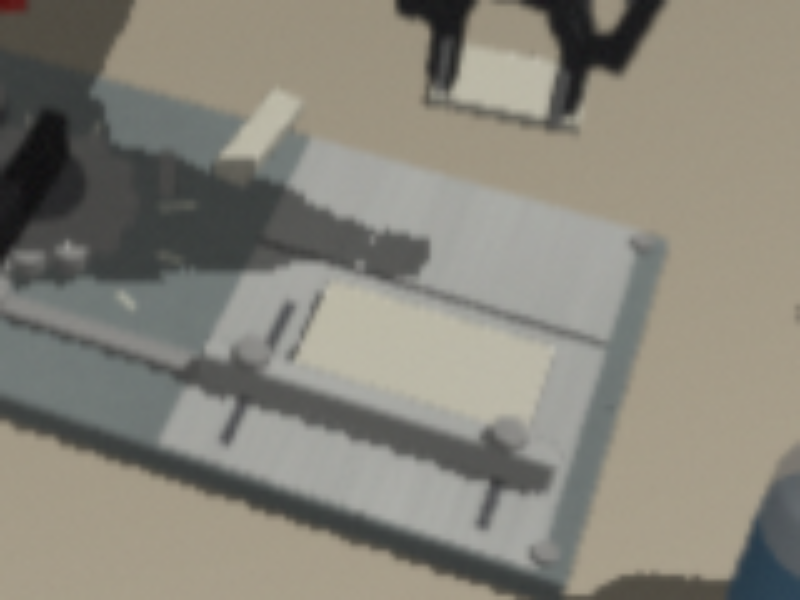

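The tile looks near the fence in both views, but the gripper hides the joint in the wrist view and the fence bar hides it in the scene view. I'll look again from beyond the fence.

>>> {"op": "move_arm", "data": {
  "moves": [
    [-0.35, 0, -0.1, 0, 0, 0, -0.18],
    [-0.7, 0, -0.2, 0, 0, 0, -0.18],
    [-1, 0, -0.2, 0, 0, 0, -0.18],
    [-1, 0, -0.2, 0, 0, 0, -0.18],
    [-1, 0, -0.2, 0, 0, 0, -0.18]
  ]
}}

```text
time: 24.25
ee_pos: [575.5, 182.3, 152.9]
eef_rot: [-0.058, -3.139, 0.0]
force: [-0.7, 0.6, -0.3]
width: 50.2
grip_force: 0.0
```

```bash
python3 -c "
from h import *
np.set_printoptions(precision=1,suppress=True)
a,z,y,s=cut();print(a,z)
s=env.snapshot('wrist'); save(s,'w8.png'); P=cloud(s); Q=P.copy(); Q[...,:2]=(P[...,:2]-O)@C2
np.save('Q.npy',Q)
for yy in (85,100,115,130,145,160,175,190):
  m=(abs(Q[...,1]-yy)<4)&(Q[...,0]>-40)&(Q[...,0]<90)
  X=Q[...,0][m];Z=Q[...,2][m]
  print(yy,[(b,round(float(np.median(Z[abs(X-b)<1]))) if (abs(X-b)<1).any() else None) for b in range(-18,84,3)])
"
```

```text
[ 23.  136.1] 152.86576247132285
85 [(-18, 20), (-15, 20), (-12, 20), (-9, 32), (-6, 32), (-3, 32), (0, 32), (3, 32), (6, 32), (9, 33), (12, 209), (15, 213), (18, 214), (21, 199), (24, 199), (27, 198), (30, 199), (33, 200), (36, 32), (39, 32), (42, 32), (45, 32), (48, 32), (51, 32), (54, 32), (57, 32), (60, 40), (63, None), (66, None), (69, None), (72, None), (75, None), (78, None), (81, None)]
100 [(-18, 20), (-15, 20), (-12, 21), (-9, 32), (-6, 32), (-3, 32), (0, 32), (3, 31), (6, 32), (9, 32), (12, 191), (15, 32), (18, 171), (21, 194), (24, 195), (27, 195), (30, 195), (33, 32), (36, 32), (39, 32), (42, 32), (45, 32), (48, 32), (51, 32), (54, 32), (57, 32), (60, 41), (63, 45), (66, 45), (69, 45), (72, 44), (75, None), (78, None), (81, None)]
115 [(-18, 20), (-15, 20), (-12, 21), (-9, 32), (-6, 32), (-3, 32), (0, 32), (3, 32), (6, 218), (9, 219), (12, 193), (15, 161), (18, 160), (21, 159), (24, 159), (27, 157), (30, 159), (33, 160), (36, 32), (39, 32), (42, 32), (45, 32), (48, 32), (51, 32), (54, 32), (57, 32), (60, 43), (63, 45), (66, 45), (69, 45), (72, 44), (75, None), (78, None)
[... 1097 characters left out ...]
5, 20), (-12, 25), (-9, 32), (-6, 32), (-3, 32), (0, 32), (3, 32), (6, 32), (9, 32), (12, 189), (15, 33), (18, 190), (21, 195), (24, 195), (27, 195), (30, 195), (33, 32), (36, 32), (39, 32), (42, 32), (45, 32), (48, 32), (51, 32), (54, 32), (57, 32), (60, 45), (63, 45), (66, 45), (69, 45), (72, 44), (75, None), (78, None), (81, None)]
190 [(-18, 20), (-15, 20), (-12, 26), (-9, 32), (-6, 32), (-3, 32), (0, 32), (3, 32), (6, 32), (9, 33), (12, 210), (15, 217), (18, 215), (21, 199), (24, 198), (27, 198), (30, 199), (33, 198), (36, 32), (39, 32), (42, 32), (45, 32), (48, 32), (51, 32), (54, 32), (57, 49), (60, 53), (63, 53), (66, None), (69, None), (72, None), (75, None), (78, None), (81, None)]
```

View pics/w8.png

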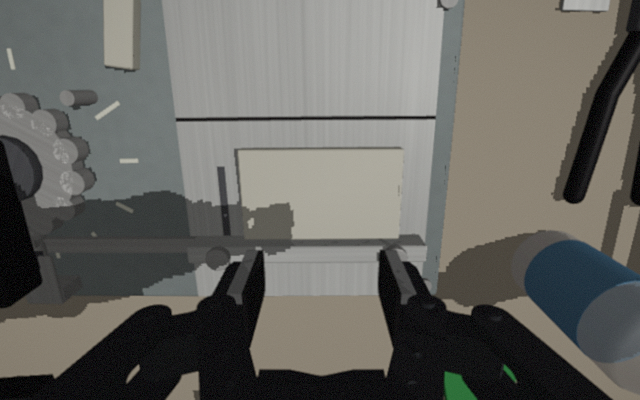

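The wrist view shows the tile (237–403, 148–240) against the fence bar (row 240) with no gap. Depth agrees: the tile top runs straight into the fence face along its whole length. I'm handing the job in.

```bash
python3 -c "
from plant import env
print(env.finish_job())"
```

```text
the job is handed in; nothing more can be done
None
```

I handed the job in, but the interface gave no verdict; by the last camera checks the dial is four clicks from its zero stop, the lock lever is fully in, the tile is flush near the middle of the fence, and nothing else looked moved.

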